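# Mark the powder jar and present it on the toppings carousel

### The arm

A 7-joint arm with a two-finger parallel gripper is mounted at the origin on a cart in front of the work surface, level with it; the furniture and walls round the work are solid. World frame = base frame: x ahead of the robot, y to its left, z up, the work surface at z = 0. Lengths are in mm, angles in rad, forces in N, time in s.
With the tool pointing down it reaches from about 400 to 900 mm from the base axis. Payload 5.6 kg.
Tool frame: the origin (TCP) lies midway between the tips of the shut fingers; the grasp point (between the pads) lies 19 mm behind it; z points along the fingers, y is the line along which they close (so a half turn about z gives the same grasp; the last joint's range is limited). The gripper opens to 92 mm and grips with 3 to 60 N. Pads are 20 mm wide; open, the fingers measure 128 mm over their backs; the gripper's body (75 mm by 189 mm) begins 69 mm behind the grasp point.
Start: joints at [1.091, 0.468, -0.012, 1.603, 0.006, 1.071, -0.056], TCP at [274.938, -588.998, 190.592] pointing down, gripper open.
Joint ranges: [-2.53, 2.53], [-0.31, 2.02], [-1.57, 1.55], [0.28, 2.44], [-1.29, 4.43], [0.15, 1.84], [-2.92, 2.92]. Speed limits (rad/s): [2.57, 2.57, 3.14, 3.14, 3.14, 3.14, 3.14].

### API

Orientations are given as a rotation vector (axis times angle).
In Python, from cell import robot, grip, kin, viewer gives the robot as it stands. Calls block until the motion is done:
- robot.movep(position, orientation): joint-space move of the TCP to a pose.
- robot.servo_line(position, feed=150, rotation=None): straight line of the TCP; rotation=None keeps the orientation; feed is the mean speed in mm/s.
- robot.goto_joints(angles): joint-space move.
- grip(opening, newtons=None): opening from 0.0 (shut) to 1.0 (fully open); newtons is the grip in N (None keeps the last); returns when the fingers have stopped.
- robot.hold(seconds).
- kin.ik(position, orientation): joint angles nearest the present ones, or None.
- robot.observe(): the state.
- viewer.read_camera(name): name is "scene" or "side" or "wrist"; returns the picture (384x512x3 uint8, red, green, blue); there is no depth.
- viewer.camera_info(name): a dict with "camera_matrix" (3x3 intrinsics, pixels), "R" (3x3) and "t" (3): a world point X has camera coordinates R X + t. Camera axes: x right, y down, z forward; pixel columns grow to the right and rows downward; lengths in mm; the calibration is good to about 2 mm. A picture is of the moment at which its call begins: read the wrist's pose just before it. camera_info takes no time and is no camera call; for the wrist camera it gives the pose at the moment of the call.
A pose or a line that the arm cannot do raises robot.IKError and nothing moves.
- robot.job_done(): hands the job in; it is judged then, once.
Trained networks look in the newest picture that a camera, given by its name, has taken for a name from the list of things; names that differ only in an ending like _2 or _b are one class to them, and where a whole thing is asked for, a point or a joint stands for the part that bears it (a point fixed in the world has none). Each returns a list of dicts, best first, with "confidence" (0 to 1); they miss things now and then, are a little off and sometimes report something else, mostly with a low value. They report only what shows in the picture. A call takes as long as a camera call.
- viewer.silhouettes(name, camera): "mask" (384x512 bool, what is visible of it).
- viewer.pinpoint(name, camera): "at" ([x, y, z] in mm, in the coordinates of the camera as it stood for that picture, good to about 4 mm: a listed point, or the origin of a listed thing).
The state is a dict: "t": time; "joints": joint angles; "joint_velocities": joint speeds; "joint_torque": joint torques, N m; "tcp_pos": TCP position; "tcp_rot": TCP orientation; "contact_force": force on the tool from outside, world axes, zero at the start; "wrist_torque": the same for the moment, N m; "grip_width": opening from 0.0 (shut) to 1.0 (fully open); "grip_force": force on a finger pad.
Only numpy, scipy, OpenCV 4.12 (cv2) and the standard library are available. Lean on these libraries where they do the work, as an engineer would, in place of code of your own. Each camera call takes 0.05 s, during which the arm holds its last target. There are 200 camera calls.

### The job

Take the orange marker tag out of the marker block and push its blade fully home in the slot in front of the grey-capped powder jar on the toppings carousel, and let go of it. Then take the carousel by its knob and turn it until that jar and its marker face the front, in line with the brass mark on the base, and finish while still gripping the knob, holding the turntable still for a colleague to refill the jar. Leave the other two markers in the block, the jars upright in their rings without pushing on them, and everything else where it is.

Things in the scene. Friction and masses are not known exactly. Their poses are not given: they have to be found in the camera images.
- carousel_base: fixed round dark-wood base of the toppings carousel, 256 mm across, 13 mm high, with a nose 84 mm wide at its front that reaches 165 mm from the axis and carries a small brass diamond. Origin: on the carousel's turning axis, at table height; its z is up, its -x axis points to the front (through the brass diamond, 153 mm from the axis)
- carousel (a joint): turning angle of the carousel's light-wood deck (280 mm across, top at z = 30 mm) about the vertical axis through the base's origin, 0 where it started, positive counter-clockwise seen from above; turns endlessly either way, with a little bearing friction (about 0.06 N m), and stays where it is left
- slot_a (a point): centre of the mouth of a marker slot on the deck, 122 mm from the turning axis, 60 mm above the table, outward of one of two opposite jar places; the grey-capped jar stands in one or the other. Axes: x along the slot (tangential), y radial, outward here. The slot is 30 mm deep, 27 mm along x, 6.6 mm along y, in a steel clip 38 x 16 mm. Every jar place has such a slot
- slot_b (a point): the like slot at the opposite side of the deck; same axes, but y points inward here
- carousel_knob: round dark-wood knob with a brass dot, 43 mm in diameter and 28 mm high, on top of the carousel's centre post; it turns with the deck. Origin: its middle, on the turning axis, 197 mm above the table. Nothing else on the carousel stands higher than 155 mm (an inserted marker reaches 132 mm)
- jar_grey_cap: glass jar of pale powder with a grey ribbed cap, 72 mm diameter, 122 mm high, loose in a shallow steel ring on the deck, its centre 62 mm from the turning axis and 60 mm inward of its own slot. Origin: centre of its underside
- shaker_a: steel shaker with domed lid, 62 mm diameter, 95 mm high, loose on the deck; origin: centre of its underside
- shaker_b: second steel shaker, same as the first; origin: centre of its underside
- tub: small foil-lidded tub, 72 mm diameter, 72 mm high, loose on the deck; origin: centre of its underside
- marker_block: fixed wooden block, 138 x 60 x 36 mm, with three slots in a row 42 mm apart along its x, each holding one marker tag upright, the tags' width along the block's y. Origin: centre of its underside
- marker_orange: marker tag, 30 g, upright: steel blade, orange head. Origin: middle of the blade's lower tip; z up, y along its width, x its thickness (either face may point outward). From the tip up: blade 4 x 24 mm (last 4 mm 2.2 x 18), 28 long; shoulder 16 x 34 to 32 mm, rests on the slot's mouth when home (so in the block, tip at z = 8 mm); stem to 62; head 10 x 36 mm, 62 to 100 up, gripped across the 36
- marker_blue: the same tag with a blue head, in the block
- marker_green: the same tag with a green head, in the block
- lids: stack of white cup lids, 84 mm across, 46 mm high, a bystander at the back right; origin: centre of its underside
- pitcher: red milk pitcher with handle, 98 x 123 x 112 mm, a bystander at the back right; origin: centre of its underside
- jigger: red double-ended jigger, 44 mm across, 75 mm high, a bystander at the right; origin: centre of its underside

How it is judged (in metres and radians):
On the way, in this order (a step that is already met when the one before it is completed fails the run):
1. the orange marker stands fully home in the slot in front of the grey-capped jar, released (((horizontal distance between jar_grey_cap and slot_a below 0.07 m and horizontal distance between marker_orange and slot_a below 0.004 m and z of marker_orange in the frame of slot_a below -0.025 m) or (horizontal distance between jar_grey_cap and slot_b below 0.07 m and horizontal distance between marker_orange and slot_b below 0.004 m and z of marker_orange in the frame of slot_b below -0.025 m)) and angle between marker_orange's own z axis and vertical below 0.1 rad and contact force between the fingers and marker_orange below 0.1 N), for 0.2 s.
2. the marked jar faces the front while the knob is gripped and the deck stands still (((horizontal distance between jar_grey_cap and slot_a below 0.07 m and horizontal distance between marker_orange and slot_a below 0.004 m and z of marker_orange in the frame of slot_a below -0.025 m and x of slot_a in the frame of carousel_base below 0 m and y of slot_a in the frame of carousel_base between -0.012 and 0.012 m) or (horizontal distance between jar_grey_cap and slot_b below 0.07 m and horizontal distance between marker_orange and slot_b below 0.004 m and z of marker_orange in the frame of slot_b below -0.025 m and x of slot_b in the frame of carousel_base below 0 m and y of slot_b in the frame of carousel_base between -0.012 and 0.012 m)) and velocity of joint carousel between -0.1 and 0.1 rad/s and contact force between the fingers and carousel_knob above 4 N), for 0.3 s.
At the end, for the whole second after the job is handed in: the slot in front of the grey-capped jar within 12 mm of the base's front line, deck at rest, fingers pressing the knob with over 4 N; orange marker upright and at least 25 of its 28 mm deep in that slot, untouched; the jar upright in its ring behind it (all of step 2 and angle between each of marker_orange, jar_grey_cap's own z axis and vertical below 0.1 rad and contact force between each of the fingers, the arm and marker_orange below 0.1 N); the arm keeps its last pose, push and grip.
It fails at once if another marker is pulled out or displaced (distance of any of marker_blue, marker_green from where it was at the start of the episode above 0.012 m).
It fails at once if a jar on the carousel is tipped or knocked out of its ring (angle between any of jar_grey_cap, shaker_a, shaker_b, tub's own z axis and vertical above 0.25 rad or horizontal distance between any of jar_grey_cap, shaker_a, shaker_b, tub and carousel_base above 0.085 m).
It fails at once if the robot presses on a jar (the deck is turned by its knob) (contact force between any of the fingers, the arm and jar_grey_cap above 6 N or contact force between any of the fingers, the arm and shaker_a above 6 N or contact force between any of the fingers, the arm and shaker_b above 6 N or contact force between any of the fingers, the arm and tub above 6 N).
It fails at once if a bystander is displaced (distance of any of lids, pitcher, jigger from where it was at the start of the episode above 0.025 m).
It also fails if it takes over 72 s, if anything falls off the work surface, if the arm or the gripper's body presses on something with over 40 N, if the wrist force passes 120 N, or if a joint passes its speed limit or range.

## Working session

There is one attempt and no reset: what is moved stays moved. The work goes in short steps, each a Python script; the robot and the scene stay as the last script left them, time stands still between calls to the robot, and variables do not carry over. Pictures are saved under pics/ and viewed, at most 10 in all, crops included, and the job is handed in when it is done.

```bash
ls; mkdir -p pics; cat > h.py <<'E'
import numpy as np, cv2
from cell import robot, grip, kin, viewer
from scipy.spatial.transform import Rotation as Rn
def w(cam,p,ci=None):
    c=ci or viewer.camera_info(cam); return np.array(c["R"]).T@(np.array(p)-np.array(c["t"]))
def save(cam,f):
    im=viewer.read_camera(cam); cv2.imwrite(f,np.array(im)[:,:,::-1]); return im
def pin(cam,n,k=3):
    return [(np.round(w(cam,d["at"]),1).tolist(),round(d["confidence"],2)) for d in viewer.pinpoint(n,cam)[:k]]
E
python3 - <<'E'
from h import *
a=save("scene","pics/scene.png"); b=save("side","pics/side.png")
cv2.imwrite("pics/both.png",cv2.resize(np.hstack([a,b])[:,:,::-1],(800,300)))
for n in ["carousel_base","carousel_knob","slot_a","jar_grey_cap","shaker_a","tub","marker_block","marker_orange","marker_blue","marker_green","lids","pitcher","jigger"]:
    for c in ("scene","side"): print(n,c,pin(c,n))
o=robot.observe(); print(o["t"],o["tcp_rot"],o["grip_width"])
E
```

```text
pics
carousel_base scene []
carousel_base side []
carousel_knob scene [([536.4, -68.1, 198.4], 0.6), ([688.9, -287.0, 2.3], 0.58), ([585.9, -521.1, 5.4], 0.34)]
carousel_knob side [([537.2, -73.0, 195.9], 0.47)]
slot_a scene [([481.6, 41.1, 59.8], 0.83)]
slot_a side [([591.6, -177.9, 59.0], 0.84), ([508.0, -12.4, 23.7], 0.61)]
jar_grey_cap scene [([510.8, -12.4, 30.5], 0.96)]
jar_grey_cap side [([508.3, -14.6, 24.7], 0.65)]
shaker_a scene [([597.2, -42.0, 33.6], 0.78), ([566.1, -126.0, 27.8], 0.71)]
shaker_a side [([571.2, -123.7, 29.9], 0.69), ([589.2, -44.5, 34.3], 0.63)]
tub scene [([482.9, -101.3, 31.2], 0.85)]
tub side [([481.0, -102.1, 28.4], 0.72), ([462.1, -388.0, 7.0], 0.7)]
marker_block scene [([501.2, -372.5, 3.7], 0.57)]
marker_block side [([501.4, -372.1, -1.9], 0.66)]
marker_orange scene [([498.7, -370.4, 5.9], 0.41)]
marker_orange side [([498.3, -372.6, 7.0], 0.79), ([684.7, -291.2, -3.9], 0.39), ([539.8, -70.9, 198.5], 0.35)]
marker_blue scene [([464.2, -387.7, 7.9], 0.67), ([565.9, -126.9, 31.9], 0.2)]
marker_blue side [([466.9, -385.5, 4.5], 0.59)]
marker_green scene []
marker_green side [([541.1, -359.1, 11.6], 0.55)]
lids scene [([688.7, -287.1, 3.0], 0.82)]
lids side [([687.5, -289.5, -4.5], 0.78), ([591.4, -177.9, 60.6], 0.71)]
pitcher scene [([713.5, -421.2, 1.3], 0.83)]
pitcher side [([706.1, -418.1, 2.9], 0.56)]
jigger scene [([584.9, -521.1, 4.2], 0.6)]
jigger side [([581.8, -527.5, -1.9], 0.55)]
1.4 [ 3.06690776e+00  6.80506329e-01 -6.54994702e-05] 0.9966292726187653
```

View pics/scene.png

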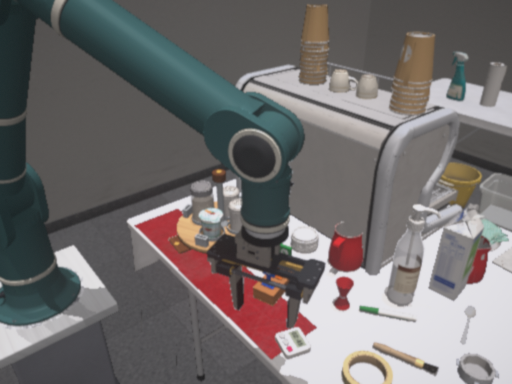

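View pics/side.png

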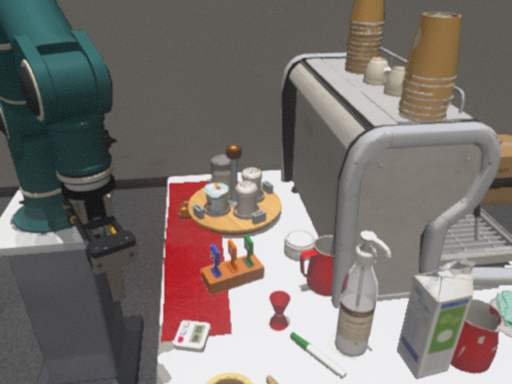

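The scene view shows the carousel at about (215,230) px, with the arm hiding part of the block at (268,290). The side view shows the block at (233,273) with blue, orange and green tags in a row. The grey-capped jar is at (221,165), at the back left of the deck. The knob is at (233,152), and the brass nose is hardly visible at (184,210). Next I'll use the wrist camera.

```bash
cat >> h.py <<'E'
def down(deg):
    a=np.radians(deg); y=np.array([np.cos(a),np.sin(a),0]); z=np.array([0,0,-1.]); 
    return Rn.from_matrix(np.c_[np.cross(y,z),y,z]).as_rotvec()
def best(pos,deg):
    q0=np.array(robot.observe()["joints"]); c=[]
    for d in (deg,deg+180):
        q=kin.ik(pos,down(d))
        if q is not None: c.append((abs(q[6]),d,np.round(q,2)))
    return min(c,key=lambda e:e[0])
E
python3 - <<'E'
from h import *
def look(p,deg,names,f=None):
    _,d,q=best(p,deg); print("pose",p,d,q); robot.movep(p,down(d)); robot.hold(.2)
    ci=viewer.camera_info("wrist"); im=save("wrist",f or "pics/tmp.png")
    for n in names:
        print(n,[(np.round(w("wrist",e["at"],ci),1).tolist(),round(e["confidence"],2)) for e in viewer.pinpoint(n,"wrist")[:3]])
    np.savez((f or "pics/tmp.png")+".npz",K=ci["camera_matrix"],R=ci["R"],t=ci["t"]); print("cam",np.round(-np.array(ci["R"]).T@ci["t"]))
B=["marker_orange","marker_blue","marker_green","marker_block"]
C=["slot_a","jar_grey_cap","carousel_base","carousel_knob","tub","shaker_a"]
look([500,-372,300],110,B,"pics/b1.png")
look([460,-330,330],110,B,"pics/b2.png")
look([470,-60,400],27,C,"pics/c1.png")
look([430,-30,400],27,C,"pics/c2.png")
print(robot.observe()["t"])
a=[cv2.imread(f"pics/{k}.png") for k in("b1","b2","c1","c2")]
cv2.imwrite("pics/m.png",cv2.resize(np.vstack([np.hstack(a[:2]),np.hstack(a[2:])]),(800,600)))
E
```

```text
pose [500, -372, 300] 290 [ 0.65  0.34 -0.08  1.54  0.03  1.26 -0.66]
marker_orange [([500.7, -372.5, 8.2], 0.62)]
marker_blue [([458.1, -382.2, 7.9], 0.64)]
marker_green [([543.4, -360.8, 11.7], 0.83)]
marker_block [([502.1, -370.4, 0.8], 0.78)]
cam [ 580. -344.  493.]
pose [460, -330, 330] 290 [ 0.64  0.22 -0.09  1.63  0.02  1.29 -0.68]
marker_orange [([500.0, -369.6, 8.9], 0.9)]
marker_blue [([457.3, -381.3, 8.2], 0.89)]
marker_green [([542.1, -356.2, 10.8], 0.64)]
marker_block [([504.7, -371.9, -0.1], 0.97)]
cam [ 541. -301.  523.]
pose [470, -60, 400] 27 [ 0.48  0.04 -0.43  1.69  0.02  1.42  0.52]
slot_a [([485.8, 39.5, 57.9], 0.98), ([458.5, -380.4, 7.9], 0.69), ([596.0, -175.1, 58.7], 0.65)]
jar_grey_cap [([508.7, -11.5, 25.3], 0.75)]
carousel_base [([687.2, -286.1, -2.9], 0.7)]
carousel_knob [([536.6, -69.2, 196.9], 0.86)]
tub [([483.9, -97.2, 29.8], 0.7)]
shaker_a [([568.5, -126.8, 28.4], 0.87), ([594.6, -41.1, 31.1], 0.78)]
cam [433.  15. 593.]
pose [430, -30, 400] 27 [ 0.47 -0.05 -0.45  1.77 -0.02  1.42  0.5 ]
slot_a [([483.6, 43.5, 60.4], 0.89), ([598.1, -178.1, 61.8], 0.74)]
jar_grey_cap [([507.9, -13.5, 27.0], 0.92), ([582.2, -527.9, 0.9], 0.47)]
carousel_base []
carousel_knob [([534.6, -68.5, 195.9], 0.67)]
tub [([483.8, -99.5, 28.8], 0.56), ([566.5, -130.4, 27.4], 0.33)]
shaker_a [([563.2, -125.1, 28.9], 0.82), ([592.9, -38.3, 33.2], 0.68)]
cam [393.  46. 594.]
6.4333
```

View pics/m.png

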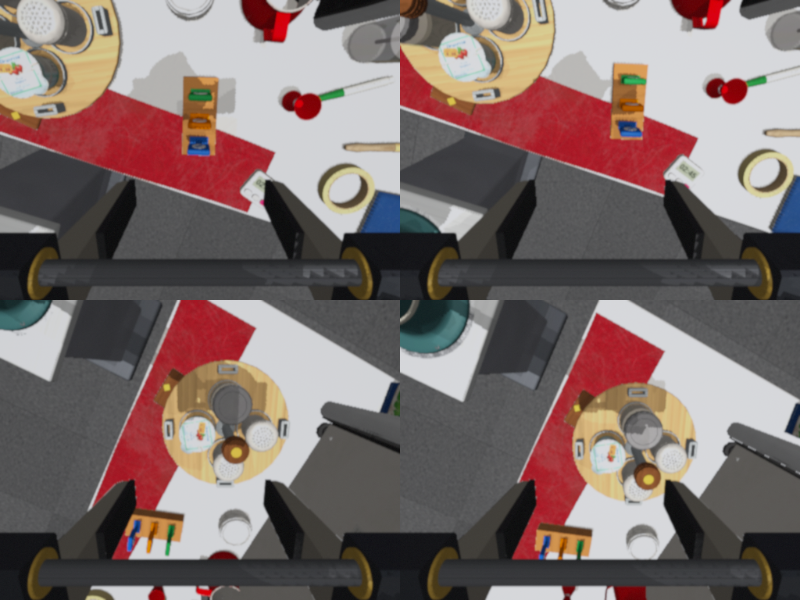

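The wrist views show the block with its three tags, orange in the middle at (255,155) px in b1. They also show the deck with four clips. The grey jar's slot is at the top, around (290,88) px in c1, and the brass diamond is on the nose at (212,111) px in c1. I'll refine these at pixel level.

```bash
cat >> h.py <<'E'
def ray(c,u,z):
    K,R,t=c["K"],c["R"],c["t"]; d=R.T@np.linalg.solve(K,[u[0],u[1],1]); o=-R.T@t; return o+d*(z-o[2])/d[2]
def proj(c,p):
    x=c["K"]@(c["R"]@np.array(p)+c["t"]); return x[:2]/x[2]
E
python3 - <<'E'
from h import *
# diamond
t=[]
for k in("c1","c2"):
    im=cv2.imread(f"pics/{k}.png"); c=np.load(f"pics/{k}.png.npz"); hsv=cv2.cvtColor(im,cv2.COLOR_BGR2HSV)
    u0=np.array([212,111] if k=="c1" else [227,137]); m=cv2.inRange(hsv,(18,120,140),(35,255,255))
    mm=np.zeros_like(m); mm[u0[1]-14:u0[1]+14,u0[0]-14:u0[0]+14]=m[u0[1]-14:u0[1]+14,u0[0]-14:u0[0]+14]
    v,u=np.nonzero(mm); print(k,"diamond",len(u),u.mean(),v.mean(),ray(c,(u.mean(),v.mean()),13))
    for s in ((484,42),(594,-177)):
        uv=proj(c,(*s,60)).round().astype(int); a=im[uv[1]-20:uv[1]+20,uv[0]-20:uv[0]+20]; print(k,s,uv)
        t.append(cv2.resize(a,(200,200),interpolation=cv2.INTER_CUBIC))
    uv=u0; t.append(cv2.resize(im[uv[1]-20:uv[1]+20,uv[0]-20:uv[0]+20],(200,200),interpolation=cv2.INTER_CUBIC))
for k in("b1","b2"):
    im=cv2.imread(f"pics/{k}.png"); c=np.load(f"pics/{k}.png.npz")
    ms=[e for e in viewer.silhouettes("marker_orange","wrist")[:0]]
    hsv=cv2.cvtColor(im,cv2.COLOR_BGR2HSV)
    uv=proj(c,(500,-371,108)).round().astype(int); print(k,uv)
    t.append(cv2.resize(im[uv[1]-30:uv[1]+30,uv[0]-30:uv[0]+30],(200,200),interpolation=cv2.INTER_CUBIC))
cv2.imwrite("pics/m2.png",np.vstack([np.hstack(t[:4]),np.hstack(t[4:])]))
E
```

```text
c1 diamond 94 213.51063829787233 111.82978723404256 [386.693073   -52.10579018  13.        ]
c1 (484, 42) [294  87]
c1 (594, -177) [289 235]
c2 diamond 87 227.6551724137931 138.5632183908046 [388.1379341  -51.78697632  13.        ]
c2 (484, 42) [306 117]
c2 (594, -177) [300 258]
b1 [254 162]
b2 [298 140]
```

View pics/m2.png

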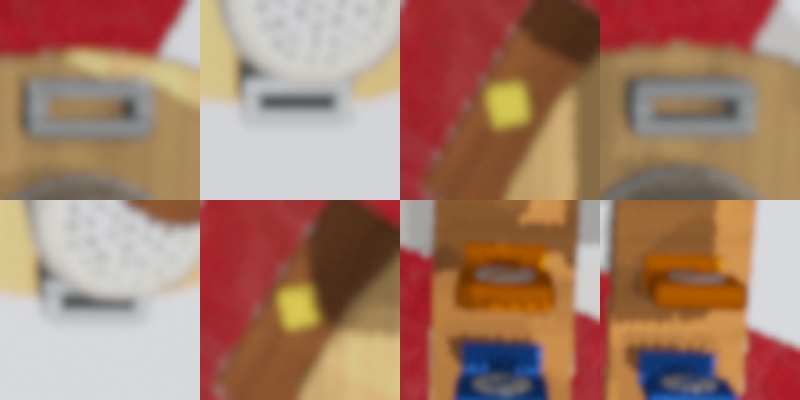

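The m2 crops show slot A's mouth centred at about (292,88) px in c1 and (304.6,118.2) px in c2. The diamond is found cleanly. Next I'll triangulate the slot and rectify the block top to get its yaw.

```bash
python3 - <<'E'
from h import *
L={k:np.load(f"pics/{k}.png.npz") for k in("b1","b2","c1","c2")}
def tri(obs):
    A=0;b=0
    for k,u in obs:
        c=L[k];R=c["R"];o=-R.T@c["t"];d=R.T@np.linalg.solve(c["K"],[*u,1]);d/=np.linalg.norm(d);P=np.eye(3)-np.outer(d,d);A=A+P;b=b+P@o
    return np.linalg.solve(A,b)
for n,o in (("A",[("c1",(292,88.2)),("c2",(304.6,118.2))]),("B",[("c1",(288.5,235.4))])):
    print(n,[ray(L[k],u,60).round(1) for k,u in o], tri(o).round(1) if len(o)>1 else "")
t=[]
def rect(k,cx,cy,z,h,s=400):
    dst=np.float32([[0,0],[s,0],[s,s],[0,s]]); wp=[(cx-h,cy+h),(cx+h,cy+h),(cx+h,cy-h),(cx-h,cy-h)]
    src=np.float32([proj(L[k],(*p,z)) for p in wp]); return cv2.warpPerspective(cv2.imread(f"pics/{k}.png"),cv2.getPerspectiveTransform(src,dst),(s,s),flags=cv2.INTER_CUBIC)
r=rect("b1",500,-371,36,80),rect("b2",500,-371,36,80)
for q in r:
    hsv=cv2.cvtColor(q,cv2.COLOR_BGR2HSV); m=cv2.inRange(hsv,(5,90,60),(22,255,255)); m=cv2.morphologyEx(m,cv2.MORPH_CLOSE,np.ones((25,25)))
    cs,_=cv2.findContours(m,0,2); c=max(cs,key=cv2.contourArea); print(cv2.minAreaRect(c))
    ed=cv2.Canny(q,60,150); ls=cv2.HoughLinesP(ed,1,np.pi/360,40,minLineLength=70,maxLineGap=15)
    for l in ls[:,0] if ls is not None else []: print(l, np.degrees(np.arctan2(-(l[3]-l[1]),l[2]-l[0])).round(1))
cv2.imwrite("pics/m3.png",np.hstack(r))
E
```

```text
A [array([482.4,  39.2,  60. ]), array([482.1,  39.3,  60. ])] [482.7  39.3  57.1]
B [array([ 594.6, -178.3,   60. ])] 
((208.34165954589844, 199.58810424804688), (157.1663818359375, 359.276123046875), 71.98530578613281)
[189 129 342  78] 18.4
[112 312 256 259] 20.2
[261 134 293 224] -70.4
[344  80 390 206] -69.9
[179 381 180 288] 89.4
[233 270 312 241] 20.2
[178 399 179 295] 89.4
[306 125 333 201] -70.4
[ 21 206  55 299] -69.9
[105 188 132 262] -70.0
[289 252 387 216] 20.2
((200.63558959960938, 201.7105712890625), (158.75099182128906, 348.1873779296875), 72.1496810913086)
[269 138 308 245] -70.0
[185 126 335  69] 20.8
[236 110 340  72] 20.1
[ 46 229  79 323] -70.7
[342  75 384 193] -70.4
[107 186 134 263] -70.7
[105 188 131 268] -72.0
[307 125 333 199] -70.6
[170 395 171 295] 89.4
```

View pics/m3.png

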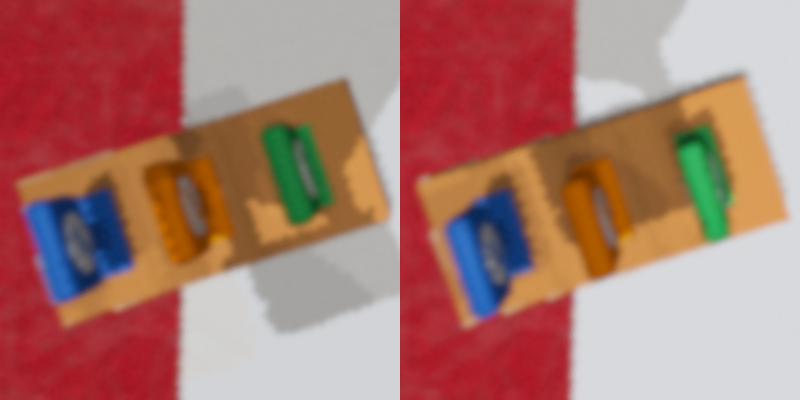

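Block yaw is 20° and its centre, which is orange's place, is (501.4,-371). Slot A is at (482.4,39.3) with its radial direction at 117.3°. The front direction is about 173.5°. Now I'll grasp the orange tag.

```bash
python3 - <<'E'
from h import *
x,y=501.4,-371
_,d,_=best([x,y,180],110); robot.movep([x,y,200],down(d)); robot.servo_line([x,y,69],feed=100)
o=robot.observe(); print(o["tcp_pos"],o["contact_force"])
grip(0.0,25); o=robot.observe(); print("grip",o["grip_width"]*92,o["grip_force"],o["contact_force"],o["wrist_torque"])
robot.servo_line([x,y,140],feed=80); o=robot.observe(); print(o["contact_force"],o["grip_width"]*92)
robot.servo_line([x,y,300],feed=200)
p=[482.4,39.3,300]; _,d,q=best(p,27.3); print(d,q)
robot.movep(p,down(d)); robot.hold(.3); o=robot.observe(); print(o["t"],o["tcp_pos"],o["contact_force"],o["grip_width"]*92)
ci=viewer.camera_info("wrist"); a=save("wrist","pics/h1.png"); print([ (w("wrist",e["at"],ci).round(1),e["confidence"]) for e in viewer.pinpoint("marker_orange","wrist")[:2]])
print([ (w("wrist",e["at"],ci).round(1),e["confidence"]) for e in viewer.pinpoint("slot_a","wrist")[:2]])
b=save("side","pics/h1s.png"); print(pin("side","marker_orange"))
c=save("scene","pics/h1c.png"); print(pin("scene","marker_orange"),pin("scene","slot_a"))
cv2.imwrite("pics/m4.png",cv2.resize(np.hstack([a,b])[:,:,::-1],(800,300)))
E
```

```text
[ 501.8965659  -371.30792658   69.73362594] [ 0.60455876  0.34594698 -0.31429743]
grip 35.690642248222254 24.994909465312958 [ 0.06278596 -0.34762823 -0.22461527] [-0.02775385 -0.0236626  -0.01397603]
[ 0.50905503  0.00276485 -0.14748946] 35.669580595444465
27.3 [ 0.45  0.14 -0.65  1.83  0.09  1.21  0.25]
14.175 [482.55630268  38.81511977 299.90248384] [-0.38432146  0.42641025  0.11159018] 35.56030478066489
[(array([484.9,  38.6, 239.7]), 0.85)]
[(array([483.7,  37.7,  57.6]), 0.93)]
[([484.3, 39.9, 238.2], 0.59)]
[([484.8, 40.2, 235.7], 0.75)] [([596.3, -179.1, 65.2], 0.93), ([481.1, 41.8, 63.6], 0.72), ([565.6, -129.1, 30.4], 0.62)]
```

View pics/m4.png

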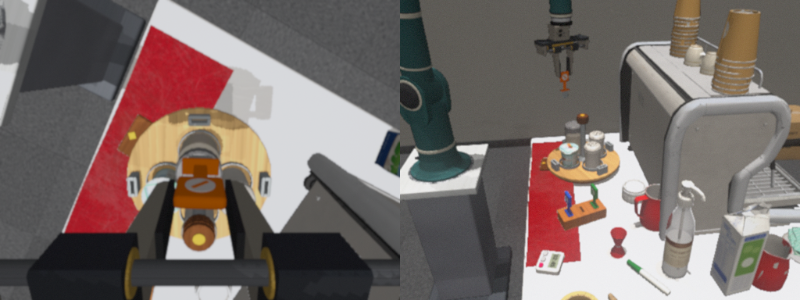

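The tag is held squarely under the fingers. In the wrist picture it is at (200,190) px with the slot beyond it at (198,118) px. Next I'll descend to just above the slot and check the alignment.

```bash
python3 - <<'E'
from h import *
p=np.array([482.4,39.3,131.]); robot.servo_line([p[0],p[1],200],feed=200); robot.servo_line(p,feed=80); robot.hold(.3)
o=robot.observe(); print(o["t"],o["tcp_pos"],o["contact_force"])
ci=viewer.camera_info("wrist"); a=save("wrist","pics/h2.png")
np.savez("pics/h2.png.npz",K=ci["camera_matrix"],R=ci["R"],t=ci["t"])
for n in("marker_orange","slot_a"):print([ (w("wrist",e["at"],ci).round(1),round(e["confidence"],2)) for e in viewer.pinpoint(n,"wrist")[:2]])
im=cv2.imread("pics/h2.png"); c=np.load("pics/h2.png.npz"); u=proj(c,(482.4,39.3,60)).round().astype(int); print(u)
cr=im[max(u[1]-65,0):u[1]+85,u[0]-100:u[0]+100]; cv2.imwrite("pics/m5.png",cv2.resize(cr,None,fx=4,fy=4,interpolation=cv2.INTER_CUBIC))
print(max(u[1]-65,0),u[0]-100)
E
```

```text
16.5417 [482.60818127  39.25009356 131.29772867] [-0.63817545 -0.36621727 -0.37480107]
[(array([483.5,  39.9,  70.9]), 0.69)]
[(array([483.6,  41.3,  58.1]), 0.63)]
[254 194]
129 154
```

View pics/m5.png

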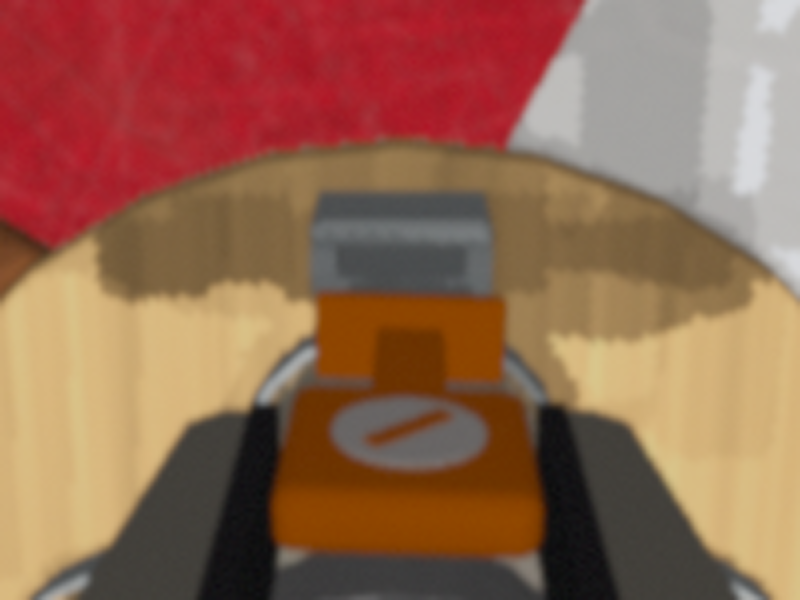

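The tag's shoulder covers x 318–504, y 294–382 in the crop. The slot mouth is centred at (401,261) and the clip's top covers x 312–492. I'll compute the relative offset.

```bash
python3 - <<'E'
from h import *
c=np.load("pics/h2.png.npz"); f=lambda x,y,z:ray(c,(154+(x+.5)/4-.5,129+(y+.5)/4-.5),z)
e=np.array([np.cos(np.radians(27.3)),np.sin(np.radians(27.3))]); n=np.array([-e[1],e[0]])
T=np.array([482.6,39.25])
for nm,pts,z in (("shoulder",[(318,294),(504,294),(318,379),(502,379)],101.6),("mouth",[(335,245),(467,245),(335,277),(467,277)],60),("cliptopfar",[(316,222),(490,222)],60),("head",[(297,392),(524,392),(277,482),(540,482)],139.6-0),("head138",[(297,392),(524,392),(277,482),(540,482)],169.6-31.7)):
    P=np.array([f(*q,z)[:2] for q in pts])-T; print(nm,np.c_[P@e,P@n].round(1).tolist(), "mean",(P.mean(0)@e).round(1),(P.mean(0)@n).round(1))
E
```

```text
shoulder [[-14.5, 7.5], [18.4, 7.5], [-14.8, -8.7], [18.3, -8.7]] mean 1.9 -0.6
mouth [[-13.7, 3.8], [13.6, 3.8], [-13.8, -3.2], [13.7, -3.2]] mean -0.1 0.3
cliptopfar [[-17.5, 8.7], [18.3, 8.7]] mean 0.4 8.7
head [[-15.2, 5.1], [18.8, 5.1], [-18.7, -9.9], [21.7, -9.9]] mean 1.6 -2.4
head138 [[-15.4, 4.4], [19.0, 4.4], [-18.9, -10.7], [21.8, -10.7]] mean 1.6 -3.2
```

```bash
python3 - <<'E'
from h import *
a=np.radians(27.3); e=np.array([np.cos(a),np.sin(a)]); n=np.array([-e[1],e[0]])
xy=np.array([482.4,39.3])-1.7*e+.8*n
robot.servo_line([*xy,131],feed=30); robot.hold(.2)
f0=np.array(robot.observe()["contact_force"])
for z in (126,122,119,117,115,113,110,107,104,101,98,96,94.5,93.5):
    robot.servo_line([*xy,z],feed=40); robot.hold(.05); o=robot.observe(); f=np.array(o["contact_force"])-f0
    fe=f[:2]@e; fn=f[:2]@n
    print(z,np.round(o["tcp_pos"],1),"e %.1f n %.1f z %.1f"%(fe,fn,f[2]), round(o["grip_width"]*92,1))
    if f[2]>12 : break
    if abs(fe)>1.5: xy=xy+e*np.clip(fe*.15,-.5,.5)
    if abs(fn)>1.5: xy=xy+n*np.clip(fn*.15,-.5,.5)
print(o["t"],xy)
E
```

```text
126 [480.4  39.2 125.8] e -0.4 n -1.0 z -1.7 35.6
122 [480.4  39.3 121.8] e -0.6 n -0.5 z -1.0 35.5
119 [480.4  39.2 118.9] e -0.5 n -0.0 z -2.3 35.3
117 [480.5  39.2 117. ] e -0.5 n -1.5 z -1.6 36.0
115 [480.5  39.2 114.9] e -0.9 n -1.0 z -0.8 36.0
113 [480.5  39.2 112.9] e -0.5 n -0.4 z -1.7 35.6
110 [480.4  39.2 109.9] e -0.1 n -0.7 z -2.1 35.7
107 [480.4  39.2 106.9] e -0.2 n -1.0 z -0.7 35.8
104 [480.5  39.2 103.9] e 0.1 n -0.1 z -0.8 35.8
101 [480.4  39.2 100.9] e -1.0 n -1.1 z -1.8 35.4
98 [480.4  39.2  97.9] e -0.1 n -1.2 z -1.3 36.0
96 [480.5  39.2  96. ] e -0.4 n -0.6 z -1.3 35.4
94.5 [480.5  39.2  94.5] e -0.6 n -1.6 z -1.7 36.2
93.5 [480.6  39.   93.5] e -0.8 n -0.7 z -1.6 35.3
21.3667 [480.63526847  39.01257107]
```

```bash
python3 - <<'E'
from h import *
o=robot.observe(); xy=np.array([480.6,39.0]); f0=np.array(o["contact_force"])
for z in np.arange(93,88,-.5):
    robot.servo_line([*xy,z],feed=20); robot.hold(.05); o=robot.observe(); f=np.array(o["contact_force"])-f0
    print(z,np.round(o["tcp_pos"],1),f.round(1))
    if f[2]>8: break
im=save("wrist","pics/i1.png"); ci=viewer.camera_info("wrist"); c=dict(K=ci["camera_matrix"],R=np.array(ci["R"]),t=np.array(ci["t"]))
u=proj(c,(481,39,60)).round().astype(int); cr=cv2.imread("pics/i1.png")[u[1]-75:u[1]+75,u[0]-100:u[0]+100]
cv2.imwrite("pics/m6.png",cv2.resize(cr,None,fx=4,fy=4,interpolation=cv2.INTER_CUBIC)); print(o["t"])
E
```

```text
93.0 [480.6  39.   93. ] [0.4 0.1 0.7]
92.5 [481.   39.1  92.8] [0.1 0.1 4.6]
92.0 [481.4  39.3  92.8] [0.1 1.  8.6]
22.2667
```

View pics/m6.png

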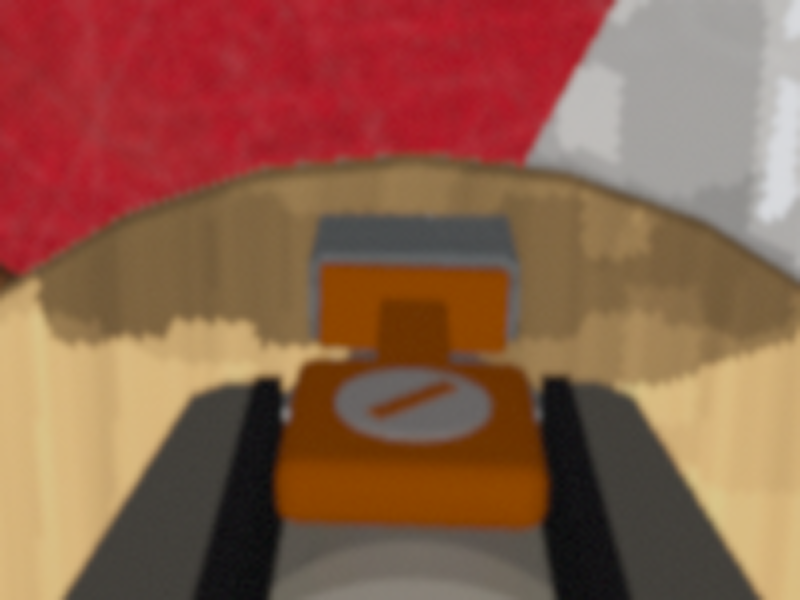

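The blade is fully home: the shoulder sits flush and centred on the clip, and contact came at the expected height. Next I'll release, lift, check, and plan the knob grasp.

```bash
python3 - <<'E'
from h import *
robot.servo_line([480.8,39.1,93.0],feed=20)
grip(0.65); o=robot.observe(); print(o["grip_width"],o["contact_force"])
robot.hold(.4); robot.servo_line([480.8,39.1,140],feed=80); robot.servo_line([480.8,39.1,290],feed=200); grip(1.0)
for c in("scene","side"):
    viewer.read_camera(c); print(c,[pin(c,n,2) for n in("marker_orange","slot_a","jar_grey_cap","carousel_knob")])
k=[537.2,-69.2,290]
for s in range(0,360,15):
    q=kin.ik([*k[:2],178],down(s)); print(s,None if q is None else np.round(q,2))
print(robot.observe()["t"])
E
```

```text
0.6471896666431592 [ 0.80858383 -0.36083025  0.36804756]
scene [[([481.6, 42.3, 30.3], 0.63), ([513.1, -9.3, 29.1], 0.51)], [([596.0, -175.9, 64.3], 0.94), ([484.2, 39.0, 61.5], 0.6)], [([510.4, -12.7, 29.6], 0.6)], [([582.9, -525.5, 7.0], 0.48), ([536.5, -66.8, 198.8], 0.47)]]
side [[], [([481.8, 39.3, 55.4], 0.77), ([592.1, -178.9, 59.8], 0.71)], [([540.5, -72.2, 198.2], 0.75), ([512.6, -14.1, 24.7], 0.57)], [([539.9, -72.5, 197.9], 0.68)]]
0 [ 0.48  0.35 -0.51  1.86  0.2   0.98 -0.11]
15 [ 0.5   0.36 -0.53  1.85  0.21  0.99  0.14]
30 [ 0.52  0.36 -0.55  1.85  0.23  0.99  0.39]
45 [ 0.54  0.37 -0.58  1.85  0.24  0.99  0.64]
60 [ 0.55  0.37 -0.6   1.85  0.25  0.99  0.9 ]
75 [ 0.58  0.38 -0.64  1.85  0.27  1.    1.14]
90 [ 0.61  0.39 -0.68  1.85  0.29  1.    1.39]
105 [ 0.64  0.4  -0.71  1.85  0.31  1.01  1.63]
120 [ 0.67  0.41 -0.75  1.84  0.33  1.01  1.88]
135 [ 0.7   0.43 -0.8   1.84  0.35  1.02  2.12]
150 [ 0.73  0.44 -0.84  1.84  0.38  1.03  2.36]
165 [ 0.76  0.45 -0.88  1.84  0.4   1.04  2.6 ]
180 [ 0.79  0.47 -0.93  1.84  0.43  1.05  2.83]
195 [-0.89  0.65  1.36  1.94 -0.7   1.16 -2.13]
210 [ 0.22  0.31 -0.18  1.87  0.07  0.96 -2.61]
225 [ 0.24  0.31 -0.21  1.87  0.08  0.97 -2.36]
240 [ 0.27  0.32 -0.25  1.87  0.09  0.97 -2.11]
255 [ 0.3   0.32 -0.28  1.87  0.11  0.97 -1.86]
270 [ 0.32  0.32 -0.31  1.87  0.12  0.97 -1.61]
285 [ 0.36  0.33 -0.35  1.86  0.13  0.97 -1.36]
300 [ 0.38  0.33 -0.38  1.86  0.15  0.97 -1.11]
315 [ 0.41  0.34 -0.41  1.86  0.16  0.98 -0.86]
330 [ 0.44  0.34 -0.45  1.86  0.18  0.98 -0.62]
345 [ 0.46  0.35 -0.48  1.86  0.19  0.98 -0.37]
26.275
```

```bash
python3 - <<'E'
from h import *
k=np.array([537.2,-69.2]); s=50
robot.movep([*k,290],down(s)); robot.servo_line([*k,178],feed=120); print(robot.observe()["contact_force"])
grip(0.0,30); o=robot.observe(); print("w",o["grip_width"]*92,o["grip_force"],o["contact_force"])
f=56.2
for i in range(1,9):
    robot.servo_line([*k,178],feed=20,rotation=down(s+f*i/8)); robot.hold(.1)
    o=robot.observe()
print(o["t"],o["tcp_pos"],o["contact_force"],o["wrist_torque"],o["grip_force"],np.round(o["joints"],2))
robot.hold(.3)
for c in("scene","side"):
    save(c,f"pics/e_{c}.png"); print(c,[pin(c,n,2) for n in("marker_orange","slot_a","jar_grey_cap")])
ci=viewer.camera_info("wrist"); save("wrist","pics/e1.png"); np.savez("pics/e1.png.npz",K=ci["camera_matrix"],R=ci["R"],t=ci["t"])
for n in("marker_orange","slot_a","jar_grey_cap"):print([ (w("wrist",e["at"],ci).round(1),round(e["confidence"],2)) for e in viewer.pinpoint(n,"wrist")[:2]])
cv2.imwrite("pics/m7.png",np.vstack([cv2.resize(cv2.imread("pics/e1.png"),(400,300)),cv2.resize(cv2.imread("pics/e_side.png")[120:300,130:370],(400,300))]))
E
```

```text
[ 0.11899277 -0.41733418  0.89564865]
w 40.70148071043252 30.000228881835938 [-1.27252089 -1.92007548  1.77701973]
31.775 [538.22895576 -69.4987958  178.01590691] [ 0.69728485 -4.35998535 -1.85613327] [-1.01434397 -0.58882274  0.07833964] 29.998720586299896 [ 0.69  0.42 -0.78  1.84  0.35  1.02  1.62]
scene [[([712.2, -420.0, 2.6], 0.6), ([478.7, -62.3, 29.4], 0.58)], [([419.0, -64.5, 62.3], 0.77), ([662.5, -78.8, 63.1], 0.65)], [([480.0, -65.3, 29.9], 0.88), ([414.2, -61.6, 63.0], 0.61)]]
side [[([417.4, -68.0, 30.4], 0.67), ([708.9, -419.6, 2.6], 0.5)], [([413.9, -62.6, 54.8], 0.94), ([655.8, -75.7, 59.6], 0.89)], [([538.9, -9.5, 32.0], 0.3)]]
[(array([414.3, -63.9,  32.1]), 0.92)]
[(array([418.1, -60.3,  60.4]), 0.69), (array([661. , -73.9,  58.9]), 0.64)]
[(array([475.3, -63.6,  27.2]), 0.9)]
```

View pics/m7.png

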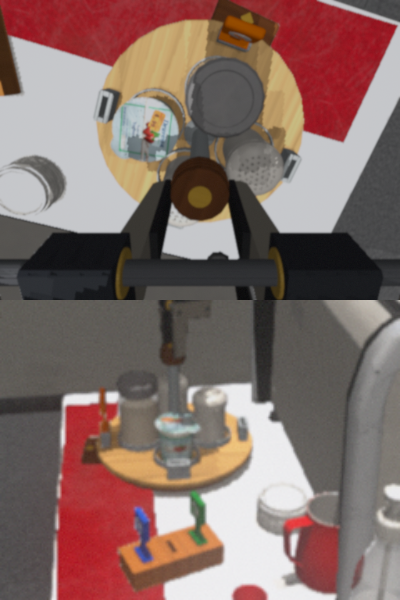

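The knob is held with the marked jar near the front. In the wrist view the marker is at (243,30) and the diamond at (250,18), both in the 400-px panel. The deck seems about 3° past the estimated front, so I'll re-measure the diamond.

```bash
python3 - <<'E'
from h import *
c=np.load("pics/e1.png.npz"); im=cv2.imread("pics/e1.png"); m=cv2.inRange(cv2.cvtColor(im,cv2.COLOR_BGR2HSV),(18,110,90),(35,255,255))
u0=proj(c,(387,-52,13)); print(u0)
x,y=u0.round().astype(int); y0=max(y-16,0); v,u=np.nonzero(m[y0:y+16,x-16:x+16]); print(len(u),ray(c,(u.mean()+x-16,v.mean()+y0),13) if len(u) else "")
o=im[max(y-40,0):y+60,x-70:x+60]; cv2.imwrite("pics/m8.png",cv2.resize(o,None,fx=5,fy=5,interpolation=cv2.INTER_CUBIC)); print(max(y-40,0),x-70)
E
```

```text
[315.27215052  25.4674382 ]
158 [384.3145088  -51.61862202  13.        ]
0 245
```

View pics/m8.png

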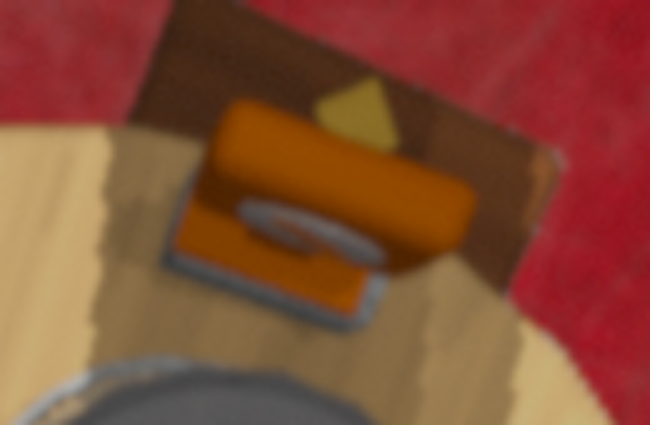

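```bash
python3 - <<'E'
from h import *
c=np.load("pics/e1.png.npz"); f=lambda x,y,z:ray(c,(245+(x+.5)/5-.5,(y+.5)/5-.5),z)
def d(a,b,z):
    v=f(*b,z)-f(*a,z); return np.degrees(np.arctan2(v[1],v[0])).round(1), np.linalg.norm(v).round(1),f(*a,z).round(1),f(*b,z).round(1)
print("nose",d((245,5),(555,155),13)); print("clip",d((168,262),(352,326),60)); print("shoulder",d((178,247),(357,312),64)); print("diamond top",f(375,77,13),"left corner",f(315,107,13),"right",f(398,150,13))
L=np.load("pics/c1.png.npz")
# nose edge in c1/c2 crops (m2 tiles): front-left edge of nose
for k,u0,a,b in(("c1",(212,111),(28,190),(128,15)),("c2",(227,137),(22,190),(112,30))):
    C=np.load(f"pics/{k}.png.npz"); P=[ray(C,(u0[0]-20+q[0]/5,u0[1]-20+q[1]/5),13) for q in(a,b)]; v=P[1]-P[0]; print(k,np.degrees(np.arctan2(v[1],v[0])).round(1),P[0].round(1),P[1].round(1))
E
```

```text
nose (np.float64(82.9), np.float64(66.6), array([372.3, -78.8,  13. ]), array([380.6, -12.7,  13. ]))
clip (np.float64(88.1), np.float64(33.9), array([424.6, -81.3,  60. ]), array([425.8, -47.4,  60. ]))
shoulder (np.float64(87.4), np.float64(32.6), array([422.3, -80.5,  64. ]), array([423.8, -47.9,  64. ]))
diamond top [377.20262963 -50.9564068   13.        ] left corner [385.31314492 -60.41612848  13.        ] right [388.08420523 -42.44393427  13.        ]
c1 84.7 [374.3 -90.6  13. ] [380.7 -22.7  13. ]
c2 86.2 [375.1 -90.8  13. ] [379.4 -26.5  13. ]
```

The front is at about 173.7° and the slot at about 177.2°. I'll turn back 3.4° and re-check.

```bash
python3 - <<'E'
from h import *
k=[537.2,-69.2,178]
robot.servo_line(k,feed=20,rotation=down(104.5)); robot.servo_line(k,feed=20,rotation=down(102.8)); robot.hold(.5)
S=[];M=[]
for i in range(3):
  for c in("scene","side","wrist"):
    ci=viewer.camera_info(c); viewer.read_camera(c)
    P=[w(c,e["at"],ci) for e in viewer.pinpoint("slot_a",c)]
    for q in P:
        r=q[:2]-[537.8,-69.3]
        if 110<np.hypot(*r)<134 and abs(q[2]-60)<12: S.append((c,q.round(1).tolist(),(np.degrees(np.arctan2(r[1],r[0]))%180).round(1)))
    for e in viewer.pinpoint("marker_orange",c)[:1]: M.append((c,w(c,e["at"],ci).round(1).tolist()))
for s in S: print(s)
print(M); o=robot.observe(); print(o["t"],o["grip_force"],o["grip_width"]*92,np.round(o["joint_velocities"],3),o["contact_force"])
from collections import Counter
print(np.median([s[2] for s in S]))
save("wrist","pics/e2.png")
E
```

```text
('scene', [662.4, -83.0, 61.9], np.float64(173.7))
('side', [416.1, -56.7, 57.4], np.float64(174.1))
('side', [659.6, -80.8, 59.7], np.float64(174.6))
('wrist', [659.5, -83.0, 59.1], np.float64(173.6))
('wrist', [421.0, -50.9, 60.3], np.float64(171.0))
('scene', [663.7, -84.6, 63.1], np.float64(173.1))
('scene', [417.2, -53.4, 60.6], np.float64(172.5))
('side', [657.8, -85.2, 58.5], np.float64(172.5))
('side', [415.3, -58.4, 53.5], np.float64(174.9))
('wrist', [417.6, -54.1, 57.4], np.float64(172.8))
('wrist', [661.9, -81.8, 56.6], np.float64(174.3))
('scene', [661.5, -81.7, 66.0], np.float64(174.3))
('scene', [418.1, -54.8, 65.2], np.float64(173.1))
('side', [416.9, -57.3, 54.3], np.float64(174.3))
('side', [658.8, -83.1, 60.1], np.float64(173.5))
('wrist', [660.8, -82.7, 56.5], np.float64(173.8))
('wrist', [418.6, -55.6, 61.4], np.float64(173.5))
[('scene', [414.9, -55.1, 33.0]), ('side', [413.6, -54.4, 29.8]), ('wrist', [415.3, -54.8, 33.0]), ('scene', [480.6, -60.3, 27.3]), ('side', [414.0, -58.2, 33.5]), ('wrist', [413.0, -56.4, 29.7]), ('scene', [412.2, -53.4, 31.1]), ('side', [415.9, -59.5, 31.4]), ('wrist', [419.3, -58.7, 35.2])]
35.025 29.999443888664246 41.18308027232811 [ 0.001 -0.002 -0.001  0.    -0.001  0.    -0.   ] [ 1.23083458 -5.39441141 -1.63519921]
173.6
```

The slot is at 173.6° and the front mark at 173.7°. The tag tip is at z ≈ 32, home, and the grip on the knob is 30 N. Handing in.

```bash
python3 -c "
from h import *
robot.hold(.5); print(robot.job_done())"
```

```text
the job is handed in; nothing more can be done
None
```

I handed the job in at about 36 s of the 72 s allowed, but the hand-in returned no verdict. The orange marker is fully home in the grey-capped jar's slot, and the jar measures in line with the brass mark (173.6° against 173.7°). The deck is at rest with the knob gripped at 30 N.

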